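Release the white grinding ball from the ball dispenser

ROBOT

A 7-joint arm with a two-finger parallel gripper is mounted at the origin on the work surface. World frame = base frame: x ahead of the robot, y to its left, z up, the work surface at z = 0. Lengths are in m, angles in degrees, forces in N, time in s.
With the tool pointing down it reaches from about 0.35 to 0.775 m from the base axis. Payload 3.1 kg.
Tool frame: the origin (TCP) lies on the centre line of the jaws, within the pads' length; the fingertips stand 17 mm ahead of it and the grasp point (between the pads) lies 2 mm behind it (robot.tip_reach is the distance from the TCP to the fingertips, in m); z points along the fingers, y is the line along which they close (so a half turn about z gives the same grasp; the last joint's range is limited). The gripper opens to 85 mm and grips with 20 to 120 N. Pads are 22 mm wide; open, the fingers measure 114 mm over their backs; the gripper's body (76 mm by 85 mm) begins 54 mm behind the grasp point. The pads swing forward as they close: fully open they stand 13 mm farther back than shut.
Start: joints at [-2.389, 17.813, 0.802, 86.603, -0.252, 75.585, -1.558], TCP at [0.55, 0, 0.248] pointing down, gripper open.
Joint ranges: [-154.91, 154.91], [-16.99, 109.72], [-72.82, 74.43], [7.12, 147.25], [-82.49, 262.49], [11.32, 116.49], [-174.64, 174.64]. Speed limits (degrees/s): [159.86, 159.86, 180, 180, 180, 180, 180].

INTERFACE

Orientations are given as [roll, pitch, yaw] about the fixed x, y, z axes, in that order (R = Rz(yaw) Ry(pitch) Rx(roll)).
In Python, from station import robot, fingers, vision, workorder, recognise gives the robot as it stands. Calls block until the motion is done:
- robot.move_to(position, orientation): joint-space move of the TCP to a pose.
- robot.line_to(position, orientation=None, velocity=0.15, f_stop=None): straight line of the TCP; orientation=None keeps the orientation; velocity is the mean speed in m/s. With f_stop (N) it stops when the force on the tool has changed by that much, and returns True; else False.
- robot.move_j(angles): joint-space move.
- fingers.gripper_to(opening, force=None): opening from 0.0 (shut) to 1.0 (fully open); force is the grip in N (None keeps the last); returns when the fingers have stopped.
- robot.pause(seconds).
- robot.inverse_kinematics(position, orientation): joint angles nearest the present ones, or None.
- vision.grab_frame(name): name is "scene" or "side" or "wrist"; returns the picture (400x640x3 uint8, red, green, blue); there is no depth.
- vision.calibration(name): a dict with "mtx" (3x3 intrinsics, pixels), "k1" (the pictures are not rectified: a ray, as slopes to the right and down, at radius r is drawn at 1 + k1 r^2 times it, then the intrinsics apply), "extrinsics" (4x4, takes a point from world to camera coordinates); the wrist camera has in their place "T_tool_cam" (4x4, takes a point from camera to tool coordinates, whose origin is the TCP and whose axes are the flange's). Camera axes: x right, y up, looking along -z (the intrinsics and any distortion apply to the point x, -y, -z); pixel columns grow to the right and rows downward; lengths in m; the calibration is good to about 2 mm. A picture is of the moment at which its call begins: read the wrist's pose just before it. calibration takes no time and is no camera call.
A pose or a line that the arm cannot do raises robot.PlanningError and nothing moves.
- workorder.close_job(): hands the job in; it is judged then, once.
Trained networks look in the newest picture that a camera, given by its name, has taken for a name from the list of things; names that differ only in an ending like _2 or _b are one class to them, and where a whole thing is asked for, a point or a joint stands for the part that bears it (a point fixed in the world has none). Each returns a list of dicts, best first, with "p" (0 to 1); they miss things now and then, are a little off and sometimes report something else, mostly with a low value. They report only what shows in the picture. A call takes as long as a camera call. They do not tell look-alikes from the thing itself.
- recognise(label, camera): "rect" ([centre column, centre row, width, height] in pixels, round what is visible of it).
Readings, each from a call of its own:
- robot.current_time_s(): time.
- robot.current_joint_positions(): joint angles.
- robot.current_dq(): joint speeds.
- robot.current_joint_torque(): joint torques, N m.
- robot.current_tool_pos(): TCP position.
- robot.current_eef_rot(): TCP orientation.
- robot.current_contact_force(): force on the tool from outside, world axes, zero at the start.
- robot.current_torque(): the same for the moment, N m.
- robot.current_finger_gap(): opening from 0.0 (shut) to 1.0 (fully open).
- robot.current_gripper_force(): force on a finger pad.
Only numpy, scipy, OpenCV 4.12 (cv2) and the standard library are available. Lean on these libraries where they do the work, as an engineer would, in place of code of your own. Each camera call takes 0.05 s, during which the arm holds its last target. There are 200 camera calls.

TASK

The glaze mill needs its white porcelain grinding ball. Press down the yellow pad of the rocking lever whose gate holds back the white ball, far enough and long enough for the ball to roll out into the red catch tray, then let the lever come back up so that its gate is closed again. Leave the terracotta ball shut in behind its own gate, touch neither the balls nor the blue gates, and leave the mug, bowl and bottle where they stand.

Things in the scene. Friction and masses are not known exactly. Their poses are not given: they have to be found in the camera images.
- dispenser: fixed ball dispenser: plywood base 370 x 210 mm, two wooden lanes (centres y = +-34 mm) sloping down away from the robot to one red-walled catch tray (inside x 160 to 275, y -90 to 90 mm, floor 14 mm above the table, walls to 54 mm). Origin on the table under the levers' hinge line, midway between the lanes; x points down the lanes, y to the left lane, z up. Pivot brackets stand to 130 mm at x = 0
- lever_left (a joint): rocking lever on the left (+y) side, hinge value in rad: 0 at rest (gate down), grows as its yellow pad is pressed, stop at 0.5. Hinge along the dispenser's y axis, 120 mm above the table at dispenser x = 0. A spring returns it to 0; at the pad it takes about 3 N to start and 8 N at the stop. The ball behind its gate can roll out once the value passes about 0.35
- lever_right (a joint): rocking lever on the right (-y) side, hinge value in rad: 0 at rest (gate down), grows as its yellow pad is pressed, stop at 0.5. Hinge along the dispenser's y axis, 120 mm above the table at dispenser x = 0. A spring returns it to 0; at the pad it takes about 3 N to start and 8 N at the stop. The ball behind its gate can roll out once the value passes about 0.35
- pad_left (a point): yellow press pad, 44 x 44 x 10 mm, on the near end (towards the robot) of the left lever; the point is the centre of its top face, at dispenser (-130, 80, 144) mm at rest; axes as the dispenser's at rest, z up. It swings down with the lever: about 52 mm lower at 0.4 rad, 65 mm at the stop, with only the table under it
- pad_right (a point): yellow press pad, 44 x 44 x 10 mm, on the near end (towards the robot) of the right lever; the point is the centre of its top face, at dispenser (-130, -80, 144) mm at rest; axes as the dispenser's at rest, z up. It swings down with the lever: about 52 mm lower at 0.4 rad, 65 mm at the stop, with only the table under it
- gate_left (a point): small blue gate plate, 5 mm thick, 42 mm wide, 26 mm high, hung from the far end of the left lever and closing the left lane; the point is the centre of its lower edge, at dispenser (100, 34, 51) mm at rest, z up
- gate_right (a point): small blue gate plate, 5 mm thick, 42 mm wide, 26 mm high, hung from the far end of the right lever and closing the right lane; the point is the centre of its lower edge, at dispenser (100, -34, 51) mm at rest, z up
- white_ball: loose white porcelain ball, 40 mm diameter, about 80 g, waiting behind the gate of either the left or the right lane; origin at its centre (about 69 mm above the table while it waits)
- clay_ball: loose terracotta (orange-brown) ball, 40 mm diameter, about 80 g, waiting behind the other gate; origin at its centre
- mug: yellow mug, 76 mm across, 90 mm high, handle towards its +y, standing on the table left of the dispenser; origin at the centre of its underside
- bowl: white bowl, 110 mm across, 50 mm high, on the table right of the dispenser; origin at the centre of its underside
- bottle: white bottle with blue cap, 48 mm across, 120 mm high, on the table right of the dispenser, beyond the bowl; origin at the centre of its underside
Not all that is in view belongs to the job. Of the things that look like the mug, the largest one is meant.

How it is judged (in metres and radians):
On the way, in this order (a step that is already met when the one before it is completed fails the run):
1. the lever holding back the white ball is pressed at its pad, past 0.25 rad (((y of white_ball in the frame of dispenser above 0 m and value of joint lever_left above 0.25 rad and contact force between any of the fingers, the arm and lever_left_c3 above 0.5 N) or (y of white_ball in the frame of dispenser below 0 m and value of joint lever_right above 0.25 rad and contact force between any of the fingers, the arm and lever_right_c3 above 0.5 N))), for 0.1 s.
2. the white ball lies in the catch tray (x of white_ball in the frame of dispenser between 0.165 and 0.275 m and y of white_ball in the frame of dispenser between -0.09 and 0.09 m and z of white_ball in the frame of dispenser below 0.05 m), for 0.2 s.
At the end, for the whole second after the job is handed in: the white ball lies at rest (under 0.05 m/s) within the catch tray, the terracotta ball is still behind its gate (dispenser x under 90 mm), both levers are back within 0.04 rad of rest, and mug, bowl and bottle are upright and within 20 mm of where they stood (all of step 2 and linear speed of white_ball below 0.05 m/s and x of clay_ball in the frame of dispenser below 0.09 m and z of clay_ball in the frame of dispenser above 0.06 m and value of joint each of lever_left, lever_right below 0.04 rad and distance of each of mug, bowl, bottle from where it was at the start of the episode below 0.02 m and angle between each of mug, bowl, bottle's own z axis and vertical below 0.2 rad); the robot touches nothing.
It fails at once if the lever of the terracotta ball's gate is moved past 0.15 rad (x of clay_ball in the frame of dispenser below 0.09 m and z of clay_ball in the frame of dispenser above 0.06 m and ((y of clay_ball in the frame of dispenser above 0 m and value of joint lever_left above 0.15 rad) or (y of clay_ball in the frame of dispenser below 0 m and value of joint lever_right above 0.15 rad))).
It fails at once if the terracotta ball leaves its place (not (x of clay_ball in the frame of dispenser below 0.09 m and z of clay_ball in the frame of dispenser above 0.06 m)).
It fails at once if the robot touches a ball (over 0.5 N) (contact force between any of the fingers, the arm and white_ball above 0.5 N or contact force between any of the fingers, the arm and clay_ball above 0.5 N).
It fails at once if the robot touches a gate (over 0.5 N) (contact force between any of the fingers, the arm and lever_left_c4 above 0.5 N or contact force between any of the fingers, the arm and lever_right_c4 above 0.5 N).
It fails at once if the mug, bowl or bottle is moved over 20 mm or tipped (distance of any of mug, bowl, bottle from where it was at the start of the episode above 0.02 m or angle between any of mug, bowl, bottle's own z axis and vertical above 0.3 rad).
It also fails if it takes over 34 s, if anything falls off the work surface, if the arm or the gripper's body presses on something with over 40 N, if the wrist force passes 120 N, or if a joint passes its speed limit or range.

## Working session

There is one attempt and no reset: what is moved stays moved. The work goes in short steps, each a Python script; the robot and the scene stay as the last script left them, time stands still between calls to the robot, and variables do not carry over. Pictures are saved under pics/ and viewed, at most 10 in all, crops included, and the job is handed in when it is done.

```bash
mkdir -p pics; python3 - <<'E'
from station import robot, fingers, vision, workorder, recognise
import cv2,numpy as np
for c in ["scene","side"]:
    im=vision.grab_frame(c); cv2.imwrite(f"pics/{c}1.png",im[:,:,::-1])
    for l in ["dispenser","pad_left","pad_right","gate_left","gate_right","white_ball","clay_ball","mug","bowl","bottle"]:
        print(c,l,[(np.round(d["rect"]).tolist(),round(d["p"],2)) for d in recognise(l,c)][:3])
    k=vision.calibration(c);print(np.round(k["mtx"],1).tolist(),k["k1"],np.round(k["extrinsics"],3).tolist())
print(robot.current_time_s(),robot.current_eef_rot())
E
```

```text
scene dispenser [([308.0, 235.0, 217.0, 164.0], 0.58)]
scene pad_left [([289.0, 194.0, 104.0, 80.0], 0.68)]
scene pad_right [([260.0, 222.0, 130.0, 63.0], 0.66)]
scene gate_left [([288.0, 191.0, 107.0, 77.0], 0.9)]
scene gate_right [([259.0, 224.0, 123.0, 60.0], 0.68)]
scene white_ball [([306.0, 240.0, 15.0, 20.0], 0.55)]
scene clay_ball [([321.0, 222.0, 15.0, 14.0], 0.46), ([258.0, 223.0, 126.0, 60.0], 0.46)]
scene mug [([287.0, 162.0, 30.0, 33.0], 0.91), ([336.0, 168.0, 44.0, 49.0], 0.73), ([365.0, 148.0, 22.0, 35.0], 0.62)]
scene bowl [([224.0, 296.0, 56.0, 51.0], 0.95)]
scene bottle [([336.0, 168.0, 43.0, 46.0], 0.67), ([276.0, 294.0, 26.0, 55.0], 0.56)]
[[519.9, 0.0, 315.5], [0.0, 519.9, 191.8], [0.0, 0.0, 1.0]] -0.01694543665734618 [[0.842, 0.54, 0.006, -0.572], [-0.353, 0.542, 0.763, 0.09], [0.409, -0.644, 0.646, -1.448], [0.0, 0.0, 0.0, 1.0]]
side dispenser [([331.0, 242.0, 206.0, 159.0], 0.85)]
side pad_left [([289.0, 214.0, 121.0, 75.0], 0.97)]
side pad_right [([351.0, 256.0, 94.0, 100.0], 0.57)]
side gate_left [([289.0, 216.0, 124.0, 74.0], 0.81)]
side gate_right [([348.0, 255.0, 99.0, 104.0], 0.83)]
side white_ball [([365.0, 230.0, 23.0, 17.0], 0.6)]
side clay_ball [([338.0, 213.0, 21.0, 21.0], 0.64)]
side mug [([220.0, 171.0, 34.0, 35.0], 0.93), ([198.0, 235.0, 36.0, 46.0], 0.78), ([247.0, 195.0, 36.0, 48.0], 0.56)]
side bowl [([423.0, 320.0, 67.0, 58.0], 0.76), ([290.0, 216.0, 122.0, 69.0], 0.27)]
side bottle [([432.0, 266.0, 33.0, 51.0], 0.7)]
[[371.2, 0.0, 315.0], [0.0, 371.2, 200.3], [0.0, 0.0, 1.0]] -0.04945821191806321 [[0.723, -0.691, 0.002, -0.4], [0.459, 0.482, 0.747, -0.404], [-0.516, -0.539, 0.665, -0.453], [0.0, 0.0, 0.0, 1.0]]
1.1 [1.79996801e+02 3.92311696e-03 9.00027924e+01]
```

View pics/scene1.png

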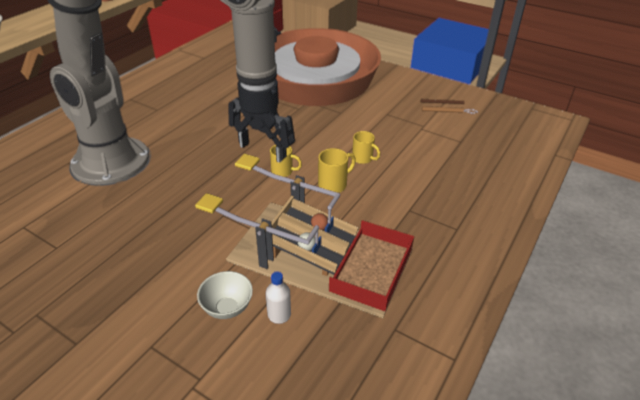

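View pics/side1.png

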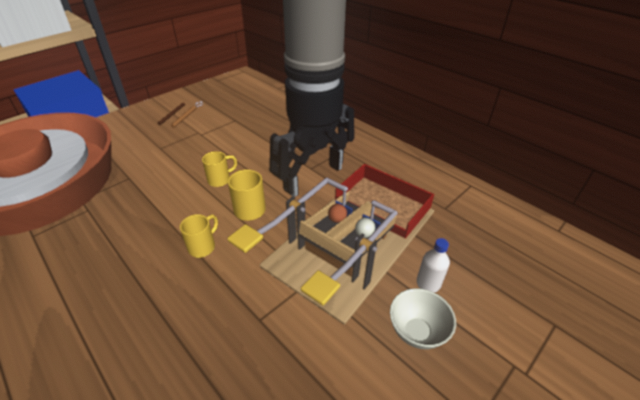

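The white ball (scene 307,240; side 366,228) is in the right lane. The right lever's pad is at scene (209,203) and side (321,288). The left pad is at scene (246,162) and side (245,237). Next I triangulate both pads.

```bash
cat >h.py <<'E'
from station import robot, fingers, vision, workorder, recognise
import cv2,numpy as np
from scipy.optimize import least_squares
def proj(c,P):
    k=vision.calibration(c);E=k["extrinsics"]
    q=np.asarray(E)[:3,:3]@np.asarray(P)+np.asarray(E)[:3,3]
    s=np.array([q[0],-q[1]])/-q[2]; s=s*(1+k["k1"]*(s@s)); m=np.asarray(k["mtx"])
    return m[:2,:2]@s+m[:2,2]
def tri(d):
    r=least_squares(lambda P:np.concatenate([proj(c,P)-u for c,u in d.items()]),[.5,0,.1]); return r.x,r.fun
E
python3 - <<'E'
from h import *
def blobs(c,seeds):
    im=cv2.imread(f"pics/{c}1.png");h=cv2.cvtColor(im,cv2.COLOR_BGR2HSV)
    m=cv2.inRange(h,(22,150,110),(32,255,255))
    n,l,s,ce=cv2.connectedComponentsWithStats(m)
    out=[]
    for p in seeds:
        i=l[p[1],p[0]];out.append(ce[i]);print(c,p,i,s[i],ce[i].round(1))
    return out
a=blobs("scene",[(246,162),(209,203)]);b=blobs("side",[(245,237),(321,288)])
L,R=[tri({"scene":a[i],"side":b[i]}) for i in (0,1)]
W=tri({"scene":np.array([306.,240]),"side":np.array([366.,229])});C=tri({"scene":np.array([320.,221]),"side":np.array([338.,213])})
M=tri({"scene":np.array([334.,170]),"side":np.array([247.,195])})
for n,v in zip("LRWCM",(L,R,W,C,M)):print(n,v[0].round(4),v[1].round(1))
d=L[0]-R[0];print(np.linalg.norm(d),"yaw",np.degrees(np.arctan2(-d[0],d[1])))
E
```

```text
scene (246, 162) 3 [235 154  24  16 238] [246.6 161.6]
scene (209, 203) 4 [195 194  27  19 313] [208.4 202.7]
side (245, 237) 3 [228 225  35  27 532] [245.  237.8]
side (321, 288) 4 [301 271  39  34 739] [320.1 287.1]
L [0.4485 0.0623 0.1392] [ 0.3 -0.5  0.2  0.4]
R [ 0.4713 -0.0961  0.1389] [ 0.3 -0.4  0.2  0.3]
W [ 0.6691 -0.0237  0.0706] [-0.6  0.9 -0.4 -0.9]
C [0.6619 0.0456 0.0697] [-0.1  0.2 -0.1 -0.2]
M [0.5748 0.2517 0.0423] [-0.1  0.3 -0.1 -0.3]
0.15997184079629434 yaw 8.1816206211874
```

The pads come out 160 mm apart as specified, with the dispenser yawed about 8°. I press the right pad with the fingers shut.

```bash
python3 - <<'E'
from h import *
o=[180,0,98.2]; x,y=.4713-.003,-.0961
fingers.gripper_to(0.0)
robot.move_to([x,y,.248],o)
robot.line_to([x,y,.185],o,velocity=.12)
print(robot.current_contact_force())
print(robot.line_to([x,y,.161-.052],o,velocity=.06,f_stop=30))
print(robot.current_tool_pos(),robot.current_contact_force())
robot.pause(1.0)
cv2.imwrite("pics/side2.png",vision.grab_frame("side")[100:340,180:500,::-1].repeat(2,0).repeat(2,1))
print([(np.round(d["rect"]),d["p"]) for d in recognise("white_ball","side")],robot.current_contact_force(),robot.current_time_s())
E
```

```text
[0.49581621 0.97703142 0.35160196]
False
[ 0.46946114 -0.09605644  0.10931294] [-2.83057076  0.49713083  5.91543527]
[(array([407., 197.,  15.,  20.]), 0.74)] [-2.78777301 -0.50519482  6.30310182] 5.625
```

View pics/side2.png

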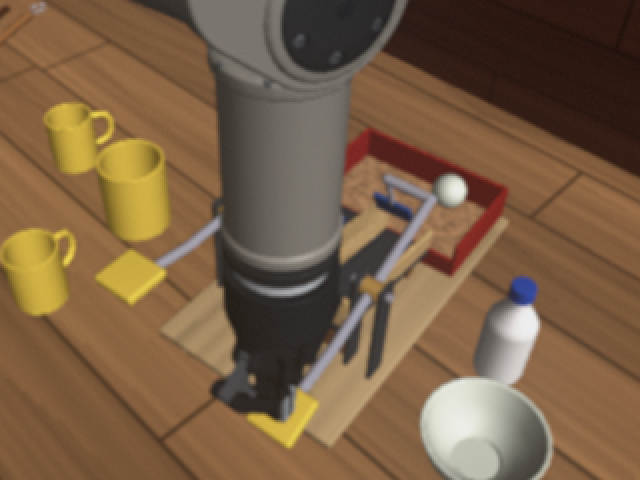

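The right gate is raised and the white ball has rolled into the tray (full-frame about 406,195). Next I release the lever and check.

```bash
python3 - <<'E'
from h import *
p=robot.current_tool_pos()
robot.line_to([p[0],p[1],.25],velocity=.08)
robot.move_to([.40,-.05,.33],[180,0,98.2])
robot.pause(1.5)
cv2.imwrite("pics/scene3.png",vision.grab_frame("scene")[120:340,170:450,::-1].repeat(2,0).repeat(2,1))
print(robot.current_contact_force(),robot.current_time_s())
E
```

```text
[ 0.14936326  0.28533946 -0.11222739] 9.625
```

View pics/scene3.png

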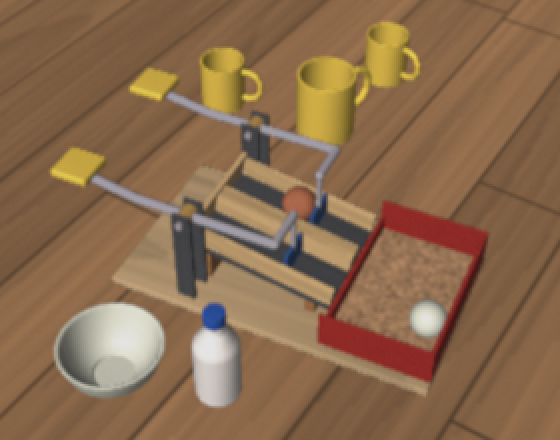

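The white ball is in the tray (crop 428,318). Both gates are down, the terracotta ball is still held (crop 299,203), and the mug, bowl and bottle look undisturbed.

```bash
python3 - <<'E'
from h import *
for i in range(2):
    vision.grab_frame("scene");print([d["rect"] for d in recognise("white_ball","scene")][:1]);robot.pause(1.5)
print(workorder.close_job())
E
```

```text
[]
[[383.5, 277.9, 18.0, 19.9]]
the job is handed in; nothing more can be done
None
```

The white ball is in the red catch tray, the right lever is back up with its gate closed, the terracotta ball is still behind its own gate, and the job is handed in (the judge's result was not reported back).

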